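Lay the marking tools on the rest by length

ROBOT

A 6-joint arm with a two-finger parallel gripper is mounted at the origin on the work surface; the furniture and walls round the work are solid. World frame = base frame: x ahead of the robot, y to its left, z up, the work surface at z = 0. Lengths are in m, angles in degrees, forces in N, time in s.
With the tool pointing down it reaches from about 0.375 to 0.9 m from the base axis. Payload 3.1 kg.
Tool frame: the origin (TCP) lies on the centre line of the jaws, within the pads' length; the fingertips stand 25 mm ahead of it and the grasp point (between the pads) lies 6 mm ahead of it; y points along the fingers, z is the direction in which the jaws open and shut, and the axes are right-handed (so a half turn about y gives the same grasp; the last joint's range is limited). The gripper opens to 87 mm and grips with 3 to 60 N. Pads are 19 mm wide; open, the fingers measure 117 mm over their backs; the gripper's body (75 mm by 190 mm) begins 51 mm behind the grasp point.
Start: joints at [-79.498, 30.224, 82.088, -0, 67.689, -10.227], TCP at [0.221, -0.585, 0.248] pointing down, gripper open.
Joint ranges: [-176.69, 176.69], [-43.24, 126.21], [12.49, 139.97], [-82, 262], [0, 151.66], [-163.58, 163.58]. Speed limits (degrees/s): [159.86, 159.86, 180, 180, 180, 180].

INTERFACE

Orientations are given as a 3x3 rotation matrix whose columns are the frame's x, y, z axes.
In Python, from rig import bot gives the robot as it stands.
- The arm moves only by the tool jog_arm, never from a script. Its argument "motion" is one flat list of numbers, 6 for each row, row after row: the shift along the tool's x, y, z in mm, then the turn, a rotation vector about the tool's x, y, z in degrees. A call has 1 to 20 rows; each row is the pose to reach, as a shift and turn from the pose commanded when the call began, along the tool's axes at that moment; what a row does not reach only later rows make up. A row lasts 1/8 s, in which the tool goes at most 62.5 mm and 10.7 degrees, less where a joint would pass 70% of its speed; a pose out of reach is approached as far as the arm can. A call with a gripper value outside its range is refused whole. "gripper" is the opening, from 0 (shut) to 1 (fully open), set as the call begins (left out, the last holds). The fingers move at their own pace and stop on an object; the grip force is fixed at half the most. Time passes only in rows, so rows that repeat a pose let the fingers close. It gives the time, the measured TCP pose, the force and the opening at its end, in the units of the state.
- bot.read_state(): the state, without advancing time (a new reading comes with each control period).
- bot.capture(name): name is "side" or "top"; returns (picture, depth): 480x640x3 uint8, red, green, blue; 480x640 float32, m along the optical axis (not along the pixel's ray), 0 where there is no reading.
- bot.get_calibration(name): a dict with "mtx" (3x3 intrinsics, pixels), "pose" (4x4, takes a point from camera to world coordinates). Camera axes: x right, y up, looking along -z (the intrinsics and any distortion apply to the point x, -y, -z); pixel columns grow to the right and rows downward; lengths in m; the calibration is good to about 2 mm. A picture is of the moment at which its call begins. get_calibration takes no time and is no camera call.
- bot.hand_in(): hands the job in, once; it reports no verdict.
The state is a dict: "time_s": time; "joint_positions": joint angles; "qvel": joint speeds; "tau": joint torques, N m; "position": TCP position; "tcp_rot": TCP orientation; "force": force on the tool from outside, world axes, zero at the start; "moment": the same for the moment, N m; "opening": opening from 0.0 (shut) to 1.0 (fully open).
Only numpy, scipy, OpenCV 4.12 (cv2) and the standard library are available. Lean on these libraries where they do the work, as an engineer would, in place of code of your own. Each camera call takes 0.05 s, during which the arm holds its last target.

TASK

Lay the felt marker, the ball pen, the red pencil and the white edge strip on the tool rest in order of length, one in each cradle: the shortest in the cradle next to the blue star knob, the longest at the other end. Each should lie down in the groove of its cradle, resting in both notches and centred lengthwise, to within about a centimetre; which way round a tool points does not matter.

Things in the scene. Friction and masses are not known exactly. Their poses are not given: they have to be found in the camera images.
- marker_center (a point): Felt marker, white barrel with a green end, 108 mm long, 12 mm wide, 13 mm high; the shortest of the four tools. Lies flat on the table at the start. 14 to 22 g, rigid. Origin at the middle of its length and width, half-way up; its own y axis runs along its length, z is up.
- pen_center (a point): Silver steel ball pen, 128 mm long, 9 mm wide, 10 mm high; the second shortest. Lies flat on the table at the start. Rigid. Origin at the middle of its length and width, half-way up; its own y axis runs along its length, z is up.
- pencil_center (a point): Red hexagonal pencil, 150 mm long, 8 mm wide, 9 mm high; the second longest. Lies flat on the table at the start. Rigid. Origin at the middle of its length and width, half-way up; its own y axis runs along its length, z is up.
- strip_center (a point): Straight white plastic edge strip, 170 mm long, 16 mm wide, 9 mm high; the longest. Lies flat on the table at the start. 21 to 42 g, rigid. Origin at the middle of its length and width, half-way up; its own y axis runs along its length, z is up.
- cradle_a_floor (a point): The first of four pale wooden cradles, counted from the left (+y) end, 55 mm apart on the fixed aluminium bar of the tool rest. Origin: middle of the groove's floor, 20 mm above the table; x runs along the groove (as a tool lies), y along the bar. A tool bridges two notched uprights, 12 mm thick, centred 35 mm either side of the origin along x; the gap between them is 9 mm deep below the floor.
- cradle_b_floor (a point): The second of four pale wooden cradles, counted from the left (+y) end, 55 mm apart on the fixed aluminium bar of the tool rest. Origin: middle of the groove's floor, 20 mm above the table; x runs along the groove (as a tool lies), y along the bar. The groove is 21 mm wide at its floor, its lips flare to 35 mm, 13 mm above the floor; the cradle is 44 mm wide and 86 mm long.
- cradle_c_floor (a point): The third of four pale wooden cradles, counted from the left (+y) end, 55 mm apart on the fixed aluminium bar of the tool rest. Origin: middle of the groove's floor, 20 mm above the table; x runs along the groove (as a tool lies), y along the bar. A tool bridges two notched uprights, 12 mm thick, centred 35 mm either side of the origin along x; the gap between them is 9 mm deep below the floor.
- cradle_d_floor (a point): The fourth of four pale wooden cradles, counted from the left (+y) end, 55 mm apart on the fixed aluminium bar of the tool rest. Origin: middle of the groove's floor, 20 mm above the table; x runs along the groove (as a tool lies), y along the bar. The groove is 21 mm wide at its floor, its lips flare to 35 mm, 13 mm above the floor; the cradle is 44 mm wide and 86 mm long.
- star_knob: Blue star-shaped knob with a steel stud pointing up, 37 x 41 x 42 mm high, fixed on one end of the tool rest's bar, 67 mm beyond the end cradle; which end it is on varies. Origin at the centre of its underside, z up. The bar's other end carries only a flat black cap.
There are look-alikes about, which are no part of the job. What is shaped like the part that bears marker_center but black is not meant.

How it is judged:
By the outcome, as a careful person would: the job done as asked, in the order asked, and still so for the second after the job is handed in, with the robot touching nothing.
It also fails if it takes over 102 s, if anything falls off the work surface, if the arm or the gripper's body presses on something with over 40 N, if the wrist force passes 120 N, or if a joint passes its speed limit or range.

## Working session

There is one attempt and no reset: what is moved stays moved. The work goes in short steps, Python scripts to look and compute and a tool call to move; the robot and the scene stay as the last step left them, time stands still between calls to the robot, and variables do not carry over. Pictures are saved under pics/ and viewed, and the job is handed in when it is done.

Besides the shell and the picture viewer there is one more tool, called as a command line: name --argument value ..., lists and objects as JSON in quotes. jog_arm: Moves the arm, as the interface text tells. Its arguments: {"type":"object","properties":{"motion":{"type":"array","items":{"type":"number"}},"gripper":{"type":"number"}},"required":["motion"]}

```bash
ls; mkdir -p pics
python3 - <<'E'
from rig import bot
import cv2,numpy as np
s=bot.read_state();print(s)
for n in("top","side"):
    p,d=bot.capture(n);cv2.imwrite(f"pics/{n}0.png",p[:,:,::-1]);np.savez(f"pics/{n}0.npz",p=p,d=d)
    c=bot.get_calibration(n);print(n,np.round(c["mtx"],2).tolist(),np.round(c["pose"],4).tolist(),[k for k in c])
E
```

```text
pics
{'time_s': 0.0, 'joint_positions': array([-7.94979914e+01,  3.02791461e+01,  8.21582290e+01,  6.34098915e-04,
        6.76878309e+01, -1.02290065e+01]), 'qvel': array([-0.02041758,  0.03489128, -0.04122753, -0.05124842, -0.0243839 ,
        0.03631132]), 'tau': array([-3.95727739e-04, -4.40045428e+01, -1.76593459e+01,  6.33049314e-02,
        5.82072535e-02, -1.52503571e-04]), 'position': array([ 0.22112333, -0.58383888,  0.24655941]), 'tcp_rot': array([[-9.35254121e-01, -3.88239552e-04,  3.53976805e-01],
       [-3.53976794e-01,  2.15051563e-03, -9.35251733e-01],
       [-3.98130938e-04, -9.99997612e-01, -2.14870640e-03]]), 'force': array([ 0.26724779,  0.34978286, -0.09708833]), 'moment': array([ 0.01327788, -0.02021403, -0.02212515]), 'opening': 1.0017058353227006}
top [[484.2, 0.0, 323.14], [0.0, 484.2, 244.72], [0.0, 0.0, 1.0]] [[0.0172, 0.9938, -0.1102, 0.3896], [-0.9992, 0.021, 0.0333, 0.0174], [0.0354, 0.1096, 0.9934, 1.0287], [0.0, 0.0, 0.0, 1.0]] ['mtx', 'pose']
side [[520.06, 0.0, 319.48], [0.0, 520.06, 242.77], [0.0, 0.0, 1.0]] [[-0.902, 0.2619, -0.3431, 0.1321], [-0.4316, -0.5483, 0.7163, 0.7907], [-0.0005, 0.7942, 0.6077, 0.6844], [0.0, 0.0, 0.0, 1.0]] ['mtx', 'pose']
```

View pics/top0.png

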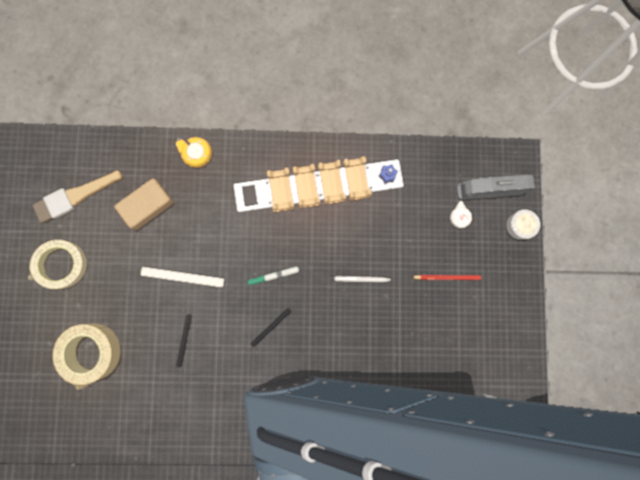

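View pics/side0.png

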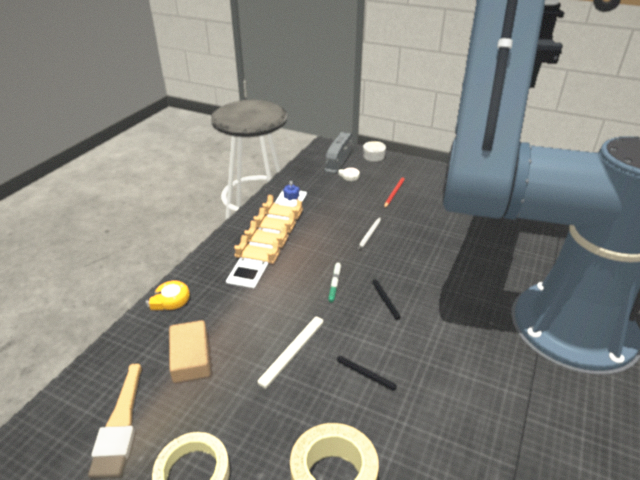

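The top view shows the rest at about (235-402, 160-210), with the knob at (388,174) on the right (-y) end, next to cradle d. The strip is at (182,276), the green and white marker at (273,276), the silver pen at (362,279) and the red pencil at (447,277). Black look-alikes are at (184,340) and (271,326). The green and white one fits the marker description, since the two black ones are ruled out. I'll confirm it in an enlarged crop.

Run:
```python
import cv2
p=cv2.imread("pics/top0.png")
cv2.imwrite("pics/c1.png",cv2.resize(p[255:300,130:330],None,fx=4,fy=4,interpolation=cv2.INTER_CUBIC))
cv2.imwrite("pics/c2.png",cv2.resize(p[255:300,300:500],None,fx=4,fy=4,interpolation=cv2.INTER_CUBIC))
cv2.imwrite("pics/c3.png",cv2.resize(p[145:225,225:415],None,fx=4,fy=4,interpolation=cv2.INTER_CUBIC))
```

```text
(no output)
```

View pics/c1.png

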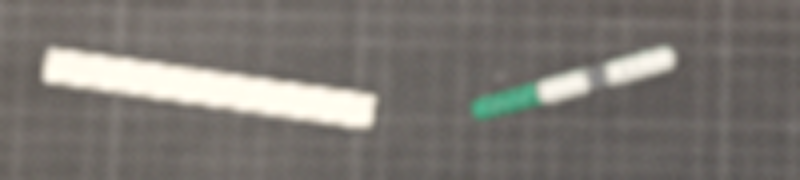

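View pics/c2.png

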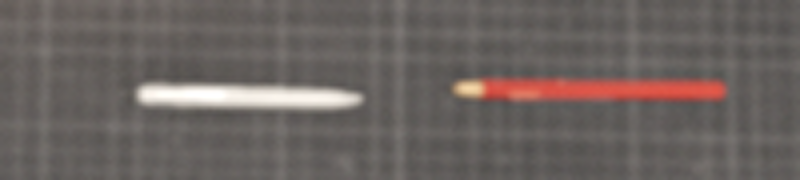

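View pics/c3.png

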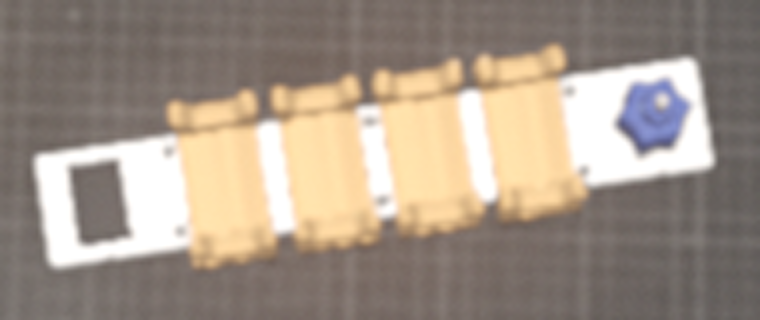

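```bash
cat > h.py <<'E'
import numpy as np
from rig import bot
C={n:bot.get_calibration(n) for n in("top","side")}
def ray(n,u,v,z):
    c=C[n];K=c["mtx"];T=c["pose"]
    d=T[:3,:3]@np.array([(u-K[0,2])/K[0,0],-(v-K[1,2])/K[1,1],-1]);o=T[:3,3]
    return o+d*(z-o[2])/d[2]
def cloud(n,dep):
    c=C[n];K=c["mtx"];T=c["pose"];v,u=np.mgrid[:480,:640]
    P=np.stack([(u-K[0,2])/K[0,0]*dep,-(v-K[1,2])/K[1,1]*dep,-dep],-1)
    return P@T[:3,:3].T+T[:3,3]
def proj(n,p):
    c=C[n];T=c["pose"];q=T[:3,:3].T@(np.asarray(p)-T[:3,3]);K=c["mtx"]
    return K[0,2]+K[0,0]*q[0]/-q[2],K[1,2]-K[1,1]*q[1]/-q[2]
E
python3 - <<'E'
from h import *
f=lambda x,y,x0,y0:(x0+(x+.5)/4-.5,y0+(y+.5)/4-.5)
for nm,a,b,x0,h in [("strip",(45,65),(375,111),130,.0045),("marker",(473,110),(676,56),130,.0065),("pen",(136,94),(364,98),300,.005),("pencil",(453,88),(726,91),300,.0045)]:
    A=ray("top",*f(*a,x0,255),h);B=ray("top",*f(*b,x0,255),h);d=A-B
    print(nm,"mid",np.round((A+B)/2,4),"len",round(np.linalg.norm(d),4),"axis deg",round(np.degrees(np.arctan2(d[1],d[0])),1))
L=np.load("pics/top0.npz");P=cloud("top",L["d"])
c=P[145:225,225:415]
print("table z",np.median(P[295:305,130:500,2]))
# rest corners (bar top) from crop
for z in (0,.01):
  print("bar corners",[np.round(ray("top",*f(x,y,225,145),z)[:2],4).tolist() for x,y in((35,156),(50,268),(696,57),(715,165))])
# uprights outer corners at lip height
U=[[(168,102),(256,92),(192,262),(274,256)],[(272,88),(360,77),(295,245),(380,236)],[(375,72),(461,60),(398,230),(483,220)],[(478,57),(563,45),(500,215),(584,205)]]
for q in U:
    W=np.array([ray("top",*f(x,y,225,145),.030)[:2] for x,y in q]);print(np.round(W,4).tolist(),"c",np.round(W.mean(0),4))
print("knob",ray("top",*f(653,116,225,145),.025))
import cv2
z=c[...,2];print(z.min(),z.max())
m=np.clip((z+.01)/.06*255,0,255).astype(np.uint8);cv2.imwrite("pics/z1.png",cv2.resize(m,None,fx=4,fy=4,interpolation=0))
s=z>.024
for i in range(1): print(s.sum())
E
```

```text
strip mid [0.4299 0.277  0.0045] len 0.1734 axis deg 83.1
marker mid [0.4361 0.0868 0.0065] len 0.1099 axis deg 106.0
pen mid [ 0.4327 -0.1009  0.005 ] len 0.1211 axis deg 90.1
pencil mid [ 0.4396 -0.2826  0.0045] len 0.147 axis deg 90.5
table z 0.00030514311196161437
bar corners [[0.6321, 0.1787], [0.5712, 0.1684], [0.6967, -0.1795], [0.6366, -0.1899]]
bar corners [[0.6297, 0.1771], [0.5694, 0.167], [0.6937, -0.1776], [0.6342, -0.1879]]
[[0.6558, 0.1056], [0.6624, 0.0595], [0.5708, 0.0906], [0.575, 0.048]] c [0.616  0.0759]
[[0.6648, 0.0512], [0.672, 0.0049], [0.5811, 0.0371], [0.5869, -0.0072]] c [0.6262 0.0215]
[[0.6749, -0.003], [0.6827, -0.0484], [0.5903, -0.0166], [0.5968, -0.0612]] c [ 0.6362 -0.0323]
[[0.6846, -0.0574], [0.6924, -0.1026], [0.5997, -0.0701], [0.6061, -0.1144]] c [ 0.6457 -0.0861]
knob [ 0.65636145 -0.15164458  0.025     ]
-0.00667721278628397 1.0287164462536653
742
```

View pics/z1.png

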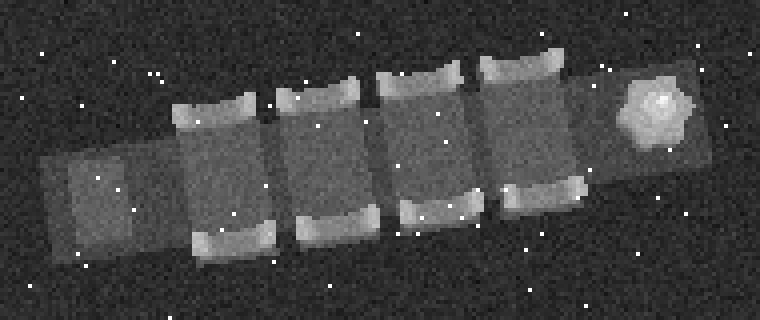

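```bash
cat >> h.py <<'E'
import cv2
def draw(img,n,segs,box,k,out):
    x0,y0,x1,y1=box
    im=cv2.resize(img[y0:y1,x0:x1],None,fx=k,fy=k,interpolation=cv2.INTER_CUBIC)
    for a,b in segs:
        q=[tuple(int(round((c-o+.5)*k-.5)) for c,o in zip(proj(n,p),(x0,y0))) for p in(a,b)]
        cv2.line(im,*q,(255,0,255),1)
    cv2.imwrite(out,im)
R0=np.array([.6310,-.0052]);TH=np.radians(10.4)
gx=np.array([np.cos(TH),np.sin(TH)]);gy=np.array([-gx[1],gx[0]])
CR={k:R0+gy*.055*s for k,s in zip("abcd",(1.5,.5,-.5,-1.5))}
TO={"strip":((.4299,.277),83.1,.170,.0045),"marker":((.4361,.0868),106,.108,.0065),"pen":((.4327,-.1050),90.1,.128,.005),"pencil":((.4396,-.2805),90.5,.150,.0045)}
def seg(c,a,l,z):
    d=np.array([np.cos(np.radians(a)),np.sin(np.radians(a))])*l/2
    return np.r_[c+d,z],np.r_[c-d,z]
E
python3 - <<'E'
from h import *
S=[seg(np.array(v[0]),*v[1:]) for v in TO.values()]
for k in CR:
    c=CR[k]
    for s in(-1,1):   # lip tops outline
        S.append((np.r_[c+gx*.041*s+gy*.022,.033],np.r_[c+gx*.041*s-gy*.022,.033]))
    S.append((np.r_[c+gx*.04,.020],np.r_[c-gx*.04,.020]))
s=cv2.imread("pics/side0.png");t=cv2.imread("pics/top0.png")
draw(s,"side",S,(220,160,420,400),2.5,"pics/s1.png")
draw(s,"side",S,(225,170,320,290),5,"pics/s2.png")
draw(t,"top",S,(225,145,415,225),4,"pics/t2.png")
print(CR)
E
```

```text
{'a': array([0.61610717, 0.07594465]), 'b': array([0.62603572, 0.02184822]), 'c': array([ 0.63596428, -0.03224822]), 'd': array([ 0.64589283, -0.08634465])}
```

View pics/s1.png

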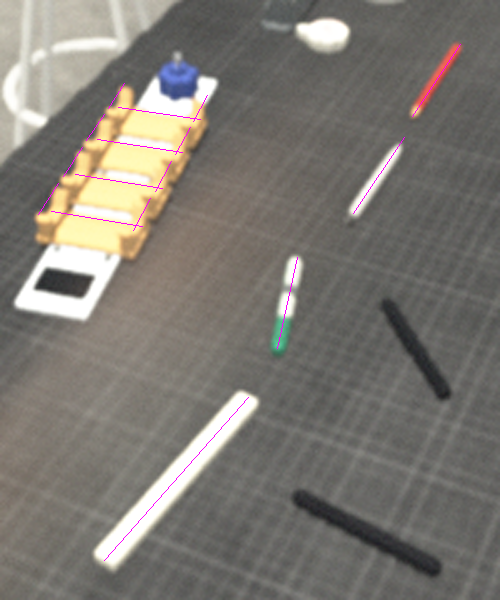

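View pics/s2.png

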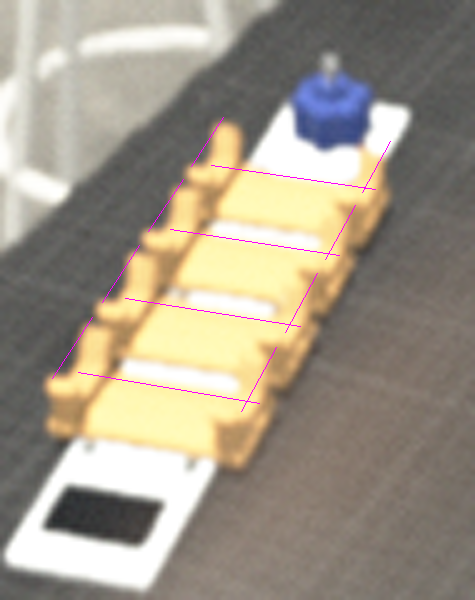

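View pics/t2.png

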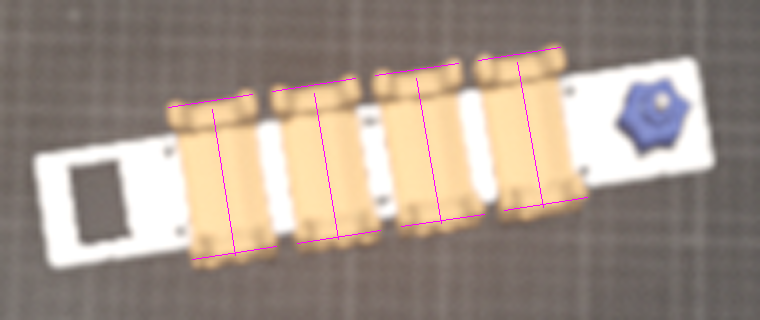

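Run:
```python
from h import *
bot_s=np.load("pics/side0.npz")["d"];top=np.load("pics/top0.npz")["d"]
for n,d in(("top",top),("side",bot_s)):
    P=cloud(n,cv2.medianBlur(d,3)).reshape(-1,3)
    q=(P[:,:2]-R0);x=q@gx;y=q@gy
    m=(abs(x)<.07)&(abs(y)<.3)
    print(n,"table z",np.median(P[(abs(P[:,0]-.5)<.03)&(abs(P[:,1])<.2)&(abs(P[:,2])<.02)][:,2]))
    for k,s in zip("abcd",(1.5,.5,-.5,-1.5)):
        yy=y-.055*s
        mm=m&(abs(yy)<.03)&(P[:,2]>.024)&(P[:,2]<.045)
        f=mm&(x>0);g=mm&(x<0)
        z=m&(abs(yy)<.035)&(abs(x)<.02)&(P[:,2]>.0075)&(P[:,2]<.016)
        print(k,"far x",np.round(np.percentile(x[f],[5,50,95])*1e3,1),"near",np.round(np.percentile(x[g],[5,50,95])*1e3,1),"y far",np.round(np.percentile(yy[f],[3,97])*1e3,1),"y near",np.round(np.percentile(yy[g],[3,97])*1e3,1),"zmax",np.round(np.percentile(P[mm,2],95),4))
    # knob
    mm=m&(abs(y+.1495)<.035)&(P[:,2]>.018)&(P[:,2]<.06)
    print("knob y",np.round(np.percentile(y[mm],[3,97])*1e3,1),"x",np.round(np.percentile(x[mm],[3,97])*1e3,1))
```

```text
top table z 0.00031935917570558026
a far x [31.6 36.6 41.5] near [-38.1 -33.6 -27.7] y far [-22.3  20.3] y near [-21.9  20.2] zmax 0.0327
b far x [31.5 36.7 42.4] near [-38.3 -33.6 -27.5] y far [-22.7  20. ] y near [-21.8  20.4] zmax 0.0327
c far x [31.4 36.  42.1] near [-38.3 -32.6 -27.4] y far [-21.8  19.9] y near [-22.4  20.4] zmax 0.0329
d far x [31.6 36.1 41.7] near [-38.8 -33.5 -27.9] y far [-22.3  20.4] y near [-22.1  19.6] zmax 0.0329
knob y [-165.7 -133.6] x [-15.6  16.8]
side table z -0.0021656260748849077
a far x [32.  37.5 42. ] near [-37.9 -32.9 -27.7] y far [-17.8  21.9] y near [-17.8  21.6] zmax 0.0297
b far x [31.7 36.8 42.4] near [-38.  -33.3 -27.9] y far [-20.7  22.5] y near [-17.9  22.4] zmax 0.0302
c far x [32.5 36.4 42.1] near [-37.9 -32.7 -27.7] y far [-17.6  22.3] y near [-18.9  21.8] zmax 0.0296
d far x [32.3 37.7 42. ] near [-37.5 -33.3 -27.3] y far [-19.4  22.5] y near [-18.8  22.7] zmax 0.0295
knob y [-157.3 -129.6] x [-15.1  17.4]
```

```bash
cat >> h.py <<'E'
R0=R0+gx*.0017
CR={k:R0+gy*.055*s for k,s in zip("abcd",(1.5,.5,-.5,-1.5))}
from scipy.spatial.transform import Rotation as Ro
def plan(x,y,z,jaw):
    s=bot.read_state();R=s["tcp_rot"];p=s["position"]
    a=np.radians(jaw);c,n=np.cos(a),np.sin(a)
    T=np.array([[n,0,c],[-c,0,n],[0,-1,0]])
    print("t",round(s["time_s"],2),"shift",np.round(R.T@(np.array([x,y,z])-p)*1e3,1),"rot",np.round(np.degrees(Ro.from_matrix(R.T@T).as_rotvec()),1),"F",np.round(s["force"],1),"open",round(s["opening"],3))
E
python3 - <<'E'
from h import *
print(CR)
plan(.4396,-.2805,.1,.5)
E
```

```text
{'a': array([0.61777924, 0.07625153]), 'b': array([0.6277078, 0.0221551]), 'c': array([ 0.63763635, -0.03194133]), 'd': array([ 0.6475649 , -0.08603776])}
t 0.1 shift [-311.7  147.2 -206.2] rot [  0.1 -69.8  -0.1] F [ 0.9 -0.1 -0.4] open 1.0
```

jog_arm --motion '[-20,10,-13,0,-5,0,-50,24,-33,0,-12,0,-90,43,-60,0,-21,0,-130,62,-86,0,-30,0,-170,80,-112,0,-39,0,-210,99,-139,0,-48,0,-250,118,-165,0,-57,0,-285,135,-188,0,-64,0,-305,144,-202,0,-68.5,0,-311.7,147.2,-206.2,0.1,-69.8,-0.1,-311.7,147.2,-206.2,0.1,-69.8,-0.1,-311.7,147.2,-206.2,0.1,-69.8,-0.1,-311.7,147.2,-206.2,0.1,-69.8,-0.1]' --gripper 0.5

```text
time_s: 1.72
position: [0.4395, -0.2825, 0.1008]
tcp_rot: [[0.007, 0.001, 1.0], [-1.0, -0.003, 0.007], [0.003, -1.0, 0.001]]
force: [-0.2, 0.1, 0.1]
opening: 0.502
```

Run:
```python
from h import *
plan(.4396,-.2805,.0275,.5)
```

```text
t 1.73 shift [-2.2 73.3 -0. ] rot [-0.1 -0.1  0.2] F [-0.2  0.1  0.1] open 0.502
```

jog_arm --motion '[-1,15,0,0,0,0,-2,40,0,0,0,0,-2,60,0,0,0,0,-2,70,0,0,0,0,-2,73.3,0,0,0,0,-2,73.3,0,0,0,0,-2,73.3,0,0,0,0]'

```text
time_s: 2.6
position: [0.4401, -0.2798, 0.0276]
tcp_rot: [[0.009, 0.001, 1.0], [-1.0, -0.003, 0.009], [0.003, -1.0, 0.001]]
force: [-0.4, 0.1, 0.2]
opening: 0.498
```

jog_arm --motion '[0,0,0,0,0,0,0,0,0,0,0,0,0,0,0,0,0,0,0,0,0,0,0,0,0,0,0,0,0,0,0,0,0,0,0,0]' --gripper 0

```text
time_s: 3.35
position: [0.4398, -0.2795, 0.0271]
tcp_rot: [[0.009, 0.0, 1.0], [-1.0, -0.002, 0.009], [0.002, -1.0, 0.0]]
force: [-1.2, 0.6, 0.8]
opening: 0.079
```

Run:
```python
from h import *
plan(*CR["b"],.13,-79.6)
for n,b in(("top",(340,200,540,350)),("side",(330,130,450,220))):
    p,_=bot.capture(n); draw(p[:,:,::-1].copy(),n,[],b,3.5,f"pics/g1{n}.png")
```

```text
t 3.35 shift [-299.7 -103.5  190.7] rot [-0.1 80.1  0.1] F [-1.2  0.6  0.8] open 0.079
```

View pics/g1side.png

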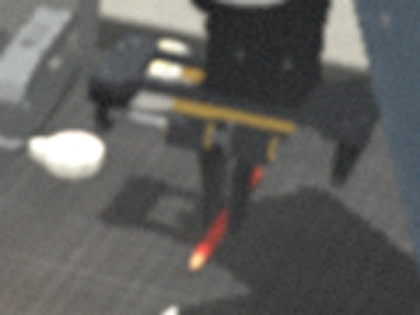

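jog_arm --motion '[0,-20,0,0,0,0,0,-60,0,0,0,0,-15,-90,10,0,4,0,-45,-103.5,28,0,12,0,-80,-103.5,51,0,22,0,-118,-103.5,75,0,32,0,-156,-103.5,99,0,42,0,-194,-103.5,123,0,52,0,-230,-103.5,146,0,62,0,-263,-103.5,167,0,71,0,-288,-103.5,183,0,77.5,0,-299.7,-103.5,190.7,-0.1,80.1,0.1,-299.7,-103.5,190.7,-0.1,80.1,0.1,-299.7,-103.5,190.7,-0.1,80.1,0.1,-299.7,-103.5,190.7,-0.1,80.1,0.1]'

```text
time_s: 5.32
position: [0.6272, 0.0214, 0.1298]
tcp_rot: [[-0.984, -0.001, 0.18], [-0.18, -0.0, -0.984], [0.001, -1.0, 0.0]]
force: [-0.2, 0.7, -0.3]
opening: 0.08
```

Run:
```python
from h import *
plan(*CR["b"],.048,-79.6)
for n,b in(("top",(240,110,440,260)),("side",(200,100,360,260))):
    p,_=bot.capture(n); draw(p[:,:,::-1].copy(),n,[],b,3.7,f"pics/g2{n}.png")
```

```text
t 5.33 shift [-0.7 81.8 -0.7] rot [-0. -0.  0.] F [-0.2  0.7 -0.3] open 0.08
```

View pics/g2side.png

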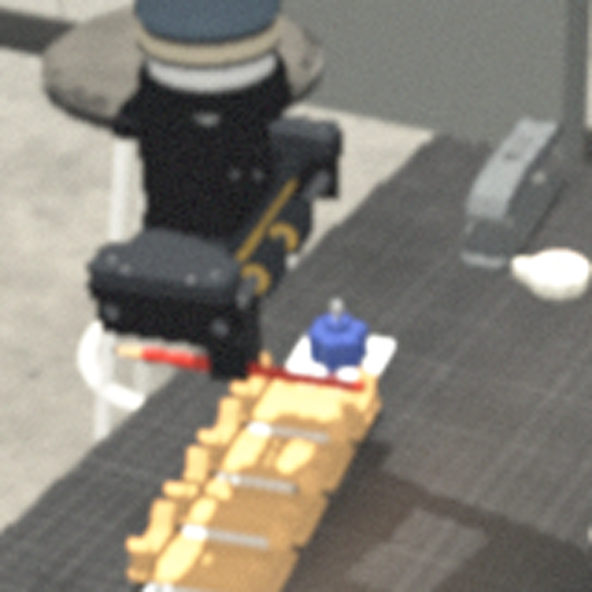

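View pics/g2top.png

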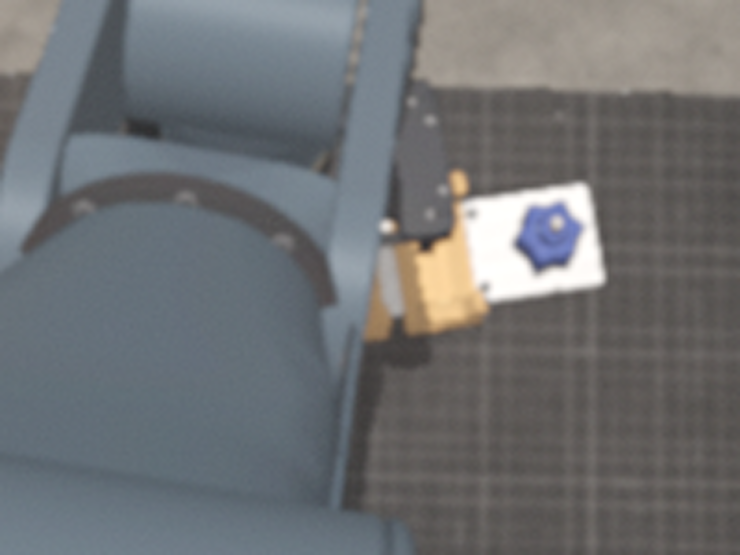

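Run:
```python
from h import *
for q in((119,350),(365,385)):
    p=ray("side",200+q[0]/3.7,100+q[1]/3.7,.105);print(p,(p[:2]-CR["b"])@gx,(p[:2]-CR["b"])@gy)
```

```text
[0.69506448 0.03700967 0.105     ] 0.06893165388266381 0.002451365947620482
[0.5533157  0.00919448 0.105     ] -0.07550957919417084 0.0006815046565551019
```

jog_arm --motion '[-0.7,15,-0.7,0,0,0,-0.7,40,-0.7,0,0,0,-0.7,58,-0.7,0,0,0,-0.7,70,-0.7,0,0,0,-0.7,77,-0.7,0,0,0,-0.7,80,-0.7,0,0,0,-0.7,81.8,-0.7,0,0,0,-0.7,81.8,-0.7,0,0,0,-0.7,81.8,-0.7,0,0,0]'

```text
time_s: 6.55
position: [0.6285, 0.023, 0.0486]
tcp_rot: [[-0.983, 0.001, 0.181], [-0.181, -0.0, -0.983], [-0.001, -1.0, 0.0]]
force: [-0.7, -0.4, -0.6]
opening: 0.082
```

jog_arm --motion '[0,0.8,0,0,0,0,0,1.2,0,0,0,0]'

```text
time_s: 6.8
position: [0.6283, 0.023, 0.047]
tcp_rot: [[-0.983, 0.0, 0.181], [-0.181, -0.0, -0.983], [-0.0, -1.0, 0.0]]
force: [-0.0, 0.3, 4.0]
opening: 0.081
```

jog_arm --motion '[0,0,0,0,0,0,0,0,0,0,0,0,0,0,0,0,0,0,0,0,0,0,0,0]' --gripper 0.28

```text
time_s: 7.3
position: [0.6282, 0.023, 0.0469]
tcp_rot: [[-0.983, 0.0, 0.181], [-0.181, -0.0, -0.983], [-0.0, -1.0, 0.0]]
force: [0.5, -0.9, 0.3]
opening: 0.276
```

Run:
```python
from h import *
plan(.4327,-.1050,.1,0)
```

```text
t 7.3 shift [215.4 -53.1  90.5] rot [ -0.  -79.6  -0. ] F [ 0.5 -0.9  0.3] open 0.276
```

jog_arm --motion '[0,-15,0,0,0,0,0,-50,0,0,0,0,0,-80,0,0,0,0,12,-85,5,0,-5,0,37,-85,15,0,-14,0,63,-82,26,0,-23.5,0,90,-78,38,0,-33,0,117,-73,49,0,-43,0,144,-68,60,0,-53,0,171,-63,72,0,-63,0,196,-58,82,0,-72,0,211,-54,89,0,-78,0,215.4,-53.1,90.5,0,-79.6,0,215.4,-53.1,90.5,0,-79.6,0,215.4,-53.1,90.5,0,-79.6,0,215.4,-53.1,90.5,0,-79.6,0]'

```text
time_s: 9.3
position: [0.4334, -0.1048, 0.1002]
tcp_rot: [[0.001, 0.001, 1.0], [-1.0, -0.0, 0.001], [0.0, -1.0, 0.001]]
force: [0.1, 0.2, 0.6]
opening: 0.277
```

Run:
```python
from h import *
plan(.4327,-.1050,.0275,0)
p,_=bot.capture("side"); draw(p[:,:,::-1].copy(),"side",[],(200,120,460,320),3,f"pics/g3side.png")
```

```text
t 9.3 shift [ 0.2 72.7 -0.8] rot [-0.1  0.1  0. ] F [0.1 0.2 0.6] open 0.277
```

View pics/g3side.png

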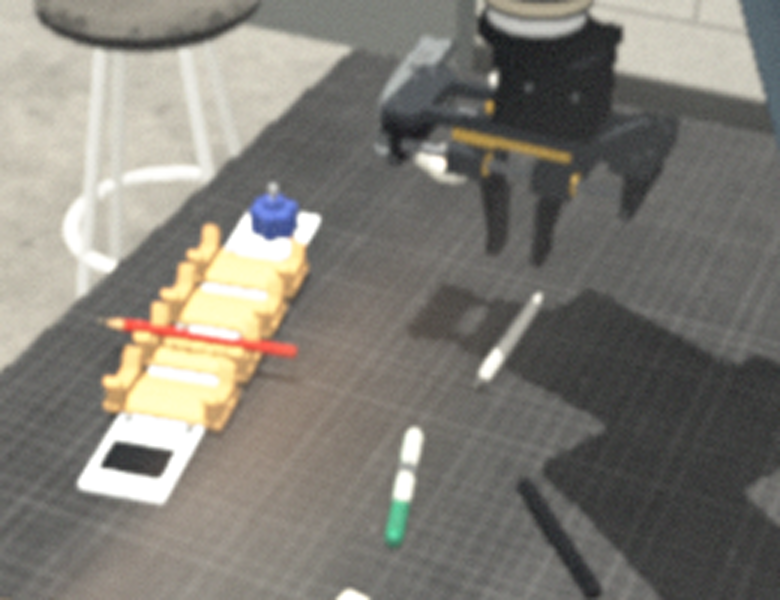

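Run:
```python
from h import *
for q in((477,387),(482,381),(541,295)): print(ray("side",200+q[0]/3,120+q[1]/3,.005))
t=cv2.imread("pics/top0.png");s=cv2.imread("pics/side0.png")
draw(t,"top",[],(325,268,400,290),10,"pics/p1.png");draw(s,"side",[],(350,205,390,260),10,"pics/p2.png")
```

```text
[ 0.43088507 -0.02665579  0.005     ]
[ 0.43028622 -0.03458135  0.005     ]
[ 0.42972395 -0.15333574  0.005     ]
```

View pics/p1.png

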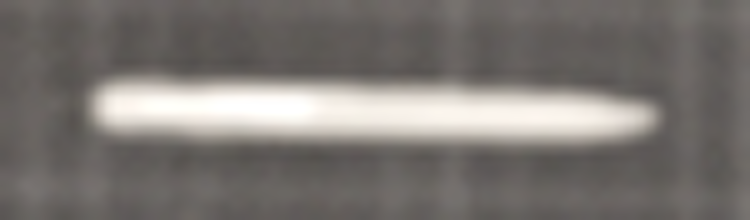

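View pics/p2.png

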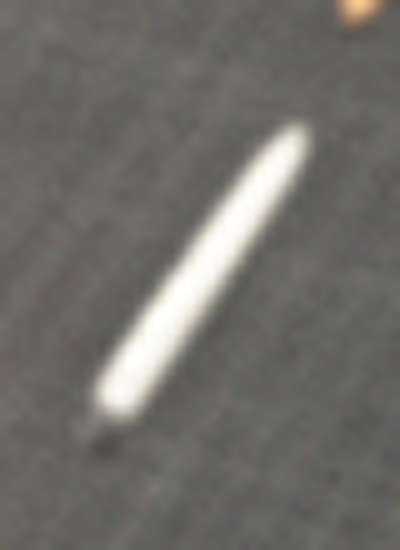

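jog_arm --motion '[-3,15,-0.5,0,0,0,-6.3,40,-0.8,0,0,0,-6.3,60,-0.8,0,0,0,-6.3,70,-0.8,0,0,0,-6.3,72.7,-0.8,0,0,0,-6.3,72.7,-0.8,0,0,0,-6.3,72.7,-0.8,0,0,0]' --gripper 0.4

```text
time_s: 10.22
position: [0.4323, -0.0989, 0.0278]
tcp_rot: [[0.001, 0.001, 1.0], [-1.0, -0.001, 0.001], [0.001, -1.0, 0.001]]
force: [0.9, 0.4, 0.0]
opening: 0.401
```

jog_arm --motion '[0,0,0,0,0,0,0,0,0,0,0,0,0,0,0,0,0,0,0,0,0,0,0,0,0,0,0,0,0,0]' --gripper 0

```text
time_s: 10.85
position: [0.432, -0.0987, 0.0274]
tcp_rot: [[0.001, 0.0, 1.0], [-1.0, -0.0, 0.001], [0.0, -1.0, 0.0]]
force: [-0.1, -0.5, 2.4]
opening: 0.102
```

Run:
```python
from h import *
plan(*CR["c"],.13,-79.6)
```

```text
t 10.85 shift [ -66.7 -102.5  205.7] rot [-0.  79.6 -0. ] F [-0.1 -0.5  2.4] open 0.102
```

jog_arm --motion '[0,-20,0,0,0,0,0,-60,0,0,0,0,-3,-90,10,0,4,0,-10,-102.5,30,0,12,0,-18,-102.5,55,0,22,0,-26,-102.5,81,0,32,0,-35,-102.5,107,0,42,0,-43,-102.5,133,0,52,0,-51,-102.5,158,0,62,0,-58,-102.5,180,0,71,0,-64,-102.5,198,0,77.5,0,-66.7,-102.5,205.7,0,79.6,0,-66.7,-102.5,205.7,0,79.6,0,-66.7,-102.5,205.7,0,79.6,0,-66.7,-102.5,205.7,0,79.6,0]'

```text
time_s: 12.72
position: [0.637, -0.032, 0.1297]
tcp_rot: [[-0.983, -0.001, 0.181], [-0.181, 0.0, -0.983], [0.001, -1.0, -0.0]]
force: [0.3, 0.6, 0.4]
opening: 0.1
```

Run:
```python
from h import *
plan(*CR["c"],.048,-79.6)
p,_=bot.capture("side"); draw(p[:,:,::-1].copy(),"side",[],(210,100,360,260),3.7,f"pics/g4side.png")
```

```text
t 12.72 shift [-0.7 81.7  0.1] rot [0. 0. 0.] F [0.3 0.6 0.4] open 0.1
```

View pics/g4side.png

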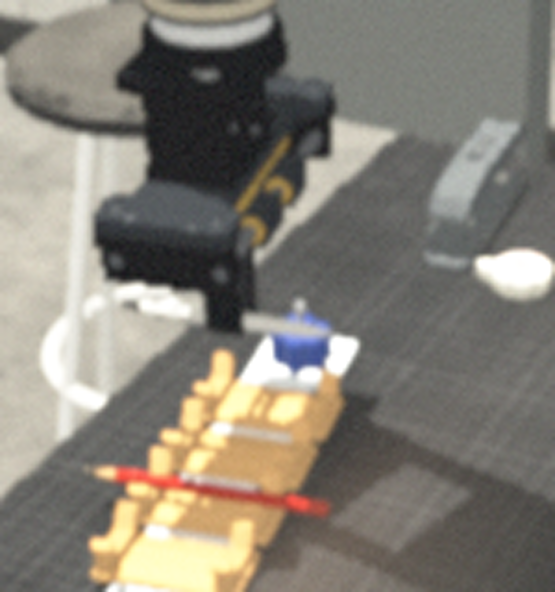

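Run:
```python
from h import *
for q,k,z in(((333,331),"c",.107),((84,468),"b",.0245),((329,508),"b",.0245)):
    p=ray("side",210+q[0]/3.7,100+q[1]/3.7,z);print(p,(p[:2]-CR[k])@gx,(p[:2]-CR[k])@gy)
```

```text
[ 0.57513182 -0.03920703  0.107     ] -0.06278927076909992 0.004136930581856637
[0.70043323 0.04161998 0.0245    ] 0.07504444295326604 0.006016766370582936
[0.55224173 0.01437194 0.0245    ] -0.07563128003558754 0.005967780432849563
```

jog_arm --motion '[-0.7,15,0,0,0,0,-0.7,40,0,0,0,0,-0.7,58,0,0,0,0,-0.7,70,0,0,0,0,-0.7,77,0,0,0,0,-0.7,80,0,0,0,0,-0.7,81.7,0,0,0,0,-0.7,82.5,0,0,0,0,-0.7,82.5,0,0,0,0]'

```text
time_s: 13.9
position: [0.6386, -0.0318, 0.0477]
tcp_rot: [[-0.983, 0.001, 0.181], [-0.181, -0.0, -0.983], [-0.001, -1.0, 0.0]]
force: [0.6, 0.3, -0.3]
opening: 0.104
```

jog_arm --motion '[0,0,0,0,0,0,0,0,0,0,0,0,0,0,0,0,0,0,0,0,0,0,0,0]' --gripper 0.3

```text
time_s: 14.4
position: [0.6384, -0.0318, 0.0474]
tcp_rot: [[-0.983, 0.0, 0.181], [-0.181, -0.0, -0.983], [-0.0, -1.0, 0.0]]
force: [-1.3, 0.8, -1.2]
opening: 0.296
```

Run:
```python
from h import *
plan(.4361,.0868,.1,16)
```

```text
t 14.4 shift [ 177.4  -52.7 -153.2] rot [ -0.  -95.6  -0. ] F [-1.3  0.8 -1.2] open 0.296
```

jog_arm --motion '[0,-15,0,0,0,0,0,-50,0,0,0,0,0,-80,0,0,0,0,9,-85,-8,0,-5,0,26,-85,-22,0,-14,0,44,-82,-38,0,-24,0,62,-79,-54,0,-34,0,81,-75,-70,0,-44,0,100,-71,-86,0,-54,0,119,-67,-102,0,-64,0,137,-63,-118,0,-74,0,155,-58,-134,0,-84,0,171,-54,-148,0,-92,0,177.4,-52.7,-153.2,0,-95.6,0,177.4,-52.7,-153.2,0,-95.6,0,177.4,-52.7,-153.2,0,-95.6,0,177.4,-52.7,-153.2,0,-95.6,0]'

```text
time_s: 16.52
position: [0.4371, 0.0865, 0.1003]
tcp_rot: [[0.275, 0.002, 0.961], [-0.961, -0.0, 0.275], [0.001, -1.0, 0.002]]
force: [-0.2, 0.3, -0.3]
opening: 0.298
```

Run:
```python
from h import *
plan(.4361,.0868,.0285,16)
p,_=bot.capture("side"); draw(p[:,:,::-1].copy(),"side",[],(200,120,460,320),3,f"pics/g5side.png")
```

```text
t 16.52 shift [-0.6 71.8 -1. ] rot [-0.1 -0.   0. ] F [-0.2  0.3 -0.3] open 0.298
```

View pics/g5side.png

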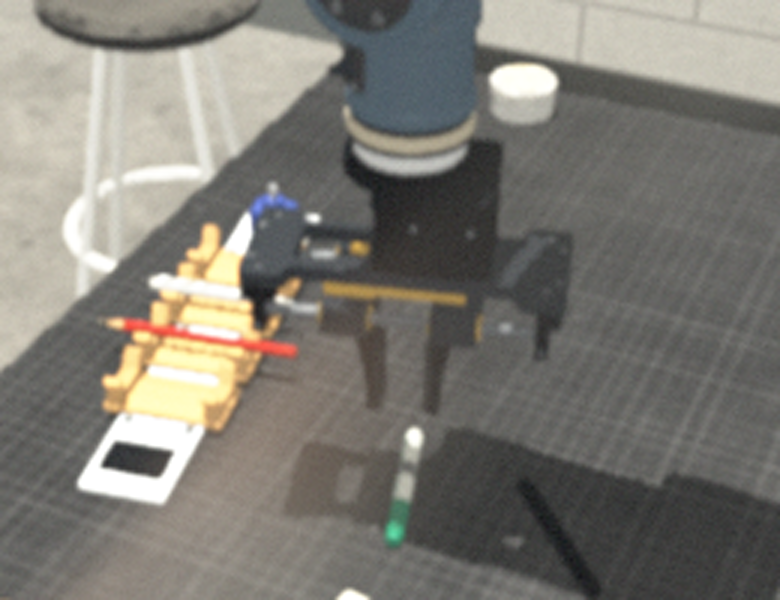

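jog_arm --motion '[-0.6,15,-1,0,0,0,-0.6,40,-1,0,0,0,-0.6,60,-1,0,0,0,-0.6,69,-1,0,0,0,-0.6,71.8,-1,0,0,0,-0.6,71.8,-1,0,0,0,-0.6,71.8,-1,0,0,0]' --gripper 0.45

```text
time_s: 17.45
position: [0.4354, 0.0871, 0.0287]
tcp_rot: [[0.276, 0.001, 0.961], [-0.961, -0.0, 0.276], [0.0, -1.0, 0.001]]
force: [0.4, 0.6, -0.3]
opening: 0.45
```

jog_arm --motion '[0,0,0,0,0,0,0,0,0,0,0,0,0,0,0,0,0,0,0,0,0,0,0,0,0,0,0,0,0,0]' --gripper 0

```text
time_s: 18.08
position: [0.4351, 0.0871, 0.0283]
tcp_rot: [[0.276, 0.0, 0.961], [-0.961, 0.0, 0.276], [0.0, -1.0, 0.0]]
force: [0.2, 0.6, 1.6]
opening: 0.127
```

Run:
```python
from h import *
plan(*CR["d"],.13,-79.6)
```

```text
t 18.07 shift [ 225.1 -101.7  156.5] rot [-0.  95.6 -0. ] F [0.2 0.6 1.6] open 0.127
```

jog_arm --motion '[0,-20,0,0,0,0,0,-60,0,0,0,0,10,-90,7,0,4,0,30,-101.7,21,0,13,0,53,-101.7,37,0,23,0,77,-101.7,53,0,33,0,100,-101.7,70,0,43,0,124,-101.7,86,0,53,0,147,-101.7,102,0,63,0,171,-101.7,119,0,73,0,194,-101.7,135,0,83,0,214,-101.7,149,0,91,0,225.1,-101.7,156.5,0,95.6,0,225.1,-101.7,156.5,0,95.6,0,225.1,-101.7,156.5,0,95.6,0,225.1,-101.7,156.5,0,95.6,0]'

```text
time_s: 20.08
position: [0.6467, -0.0854, 0.1298]
tcp_rot: [[-0.983, -0.001, 0.182], [-0.182, 0.0, -0.983], [0.001, -1.0, -0.001]]
force: [0.6, -0.6, -0.7]
opening: 0.124
```

Run:
```python
from h import *
plan(*CR["d"],.049,-79.6)
p,_=bot.capture("side"); draw(p[:,:,::-1].copy(),"side",[],(210,100,360,260),3.7,f"pics/g6side.png")
```

```text
t 20.07 shift [-0.8 80.8  0.9] rot [0.  0.1 0.1] F [ 0.6 -0.6 -0.7] open 0.124
```

View pics/g6side.png

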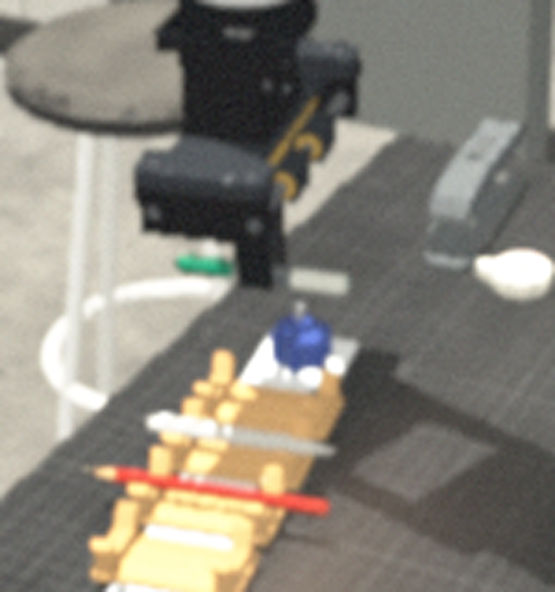

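jog_arm --motion '[-0.8,15,0.9,0,0,0,-0.8,40,0.9,0,0,0,-0.8,58,0.9,0,0,0,-0.8,70,0.9,0,0,0,-0.8,77,0.9,0,0,0,-0.8,80,0.9,0,0,0,-0.8,80.8,0.9,0,0,0,-0.8,81.6,0.9,0,0,0,-0.8,81.6,0.9,0,0,0]'

```text
time_s: 21.25
position: [0.6488, -0.0868, 0.0488]
tcp_rot: [[-0.983, 0.001, 0.181], [-0.181, -0.0, -0.983], [-0.001, -1.0, 0.0]]
force: [-0.0, 0.0, 1.4]
opening: 0.129
```

jog_arm --motion '[0,0,0,0,0,0,0,0,0,0,0,0,0,0,0,0,0,0,0,0,0,0,0,0]' --gripper 0.33

```text
time_s: 21.75
position: [0.6485, -0.0868, 0.0484]
tcp_rot: [[-0.983, 0.0, 0.181], [-0.181, -0.0, -0.983], [-0.0, -1.0, 0.0]]
force: [0.2, 0.0, -0.4]
opening: 0.325
```

Run:
```python
from h import *
plan(.4299,.277,.1,-6.9)
for q,k,z in(((176,263),"d",.107),((350,284),"d",.107),((148,421),"c",.025),((336,452),"c",.025)):
    p=ray("side",210+q[0]/3.7,100+q[1]/3.7,z);print(k,(p[:2]-CR[k])@gx,(p[:2]-CR[k])@gy)
```

```text
t 21.75 shift [ 149.2  -51.7 -397.4] rot [ -0.  -72.7  -0. ] F [ 0.2  0.  -0.4] open 0.325
d 0.051129991791811324 0.009284698514130768
d -0.05714881967721714 0.005884573990235792
c 0.056249525589532175 0.005834754450310742
c -0.06362756814713157 0.007330902831305201
```

jog_arm --motion '[0,-15,0,0,0,0,0,-50,0,0,0,0,0,-80,0,0,0,0,7,-85,-20,0,-4,0,20,-85,-54,0,-10,0,35,-82,-93,0,-17,0,50,-79,-133,0,-24,0,65,-75,-173,0,-32,0,80,-71,-213,0,-39,0,95,-67,-253,0,-46,0,110,-63,-293,0,-54,0,125,-58,-333,0,-61,0,140,-54,-373,0,-68,0,149.2,-51.7,-397.4,0,-72.7,0,149.2,-51.7,-397.4,0,-72.7,0,149.2,-51.7,-397.4,0,-72.7,0,149.2,-51.7,-397.4,0,-72.7,0]'

```text
time_s: 23.88
position: [0.4309, 0.2763, 0.1004]
tcp_rot: [[-0.122, 0.001, 0.993], [-0.993, 0.0, -0.122], [-0.0, -1.0, 0.001]]
force: [-0.7, -0.2, -0.7]
opening: 0.329
```

Run:
```python
from h import *
plan(.4299,.277,.0275,-6.9)
for n,b in(("side",(230,170,460,400)),("top",(100,140,420,340))):
    p,_=bot.capture(n); draw(p[:,:,::-1].copy(),n,[],b,2.5,f"pics/g7{n}.png")
```

```text
t 23.88 shift [-0.5 72.9 -1.2] rot [-0.1 -0.1 -0. ] F [-0.7 -0.2 -0.7] open 0.329
```

View pics/g7side.png

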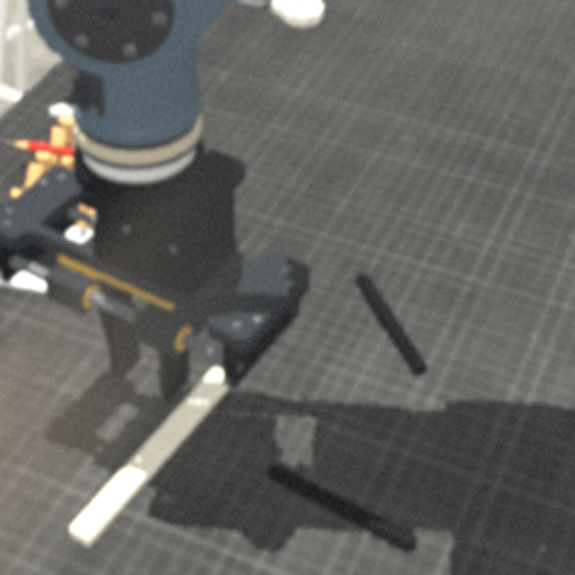

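View pics/g7top.png

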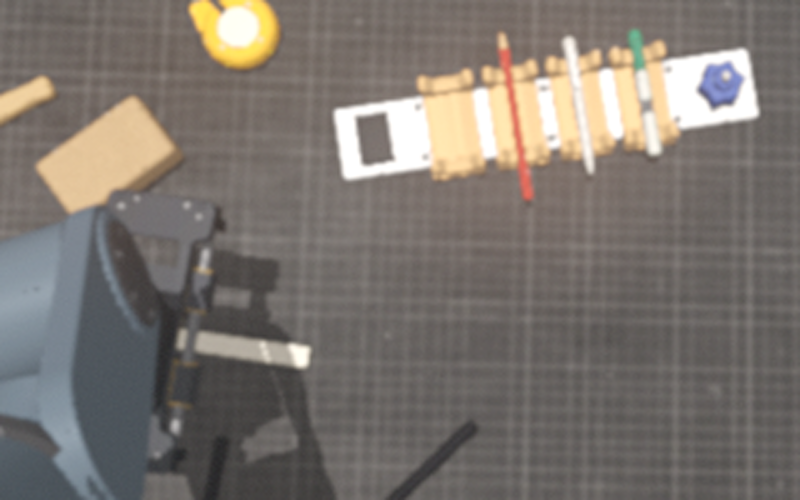

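jog_arm --motion '[-0.5,15,-1.2,0,0,0,-0.5,40,-1.2,0,0,0,-0.5,60,-1.2,0,0,0,-0.5,70,-1.2,0,0,0,-0.5,72.9,-1.2,0,0,0,-0.5,72.9,-1.2,0,0,0,-0.5,72.9,-1.2,0,0,0]' --gripper 0.5

```text
time_s: 24.85
position: [0.4291, 0.2779, 0.0276]
tcp_rot: [[-0.12, 0.001, 0.993], [-0.993, 0.0, -0.12], [-0.001, -1.0, 0.001]]
force: [-0.4, 0.2, 0.1]
opening: 0.499
```

jog_arm --motion '[0,0,0,0,0,0,0,0,0,0,0,0,0,0,0,0,0,0,0,0,0,0,0,0,0,0,0,0,0,0]' --gripper 0

```text
time_s: 25.48
position: [0.4288, 0.2777, 0.0272]
tcp_rot: [[-0.12, 0.0, 0.993], [-0.993, 0.0, -0.12], [-0.0, -1.0, 0.0]]
force: [-0.1, -0.0, 0.6]
opening: 0.178
```

Run:
```python
from h import *
plan(*CR["a"],.13,-79.6)
```

```text
t 25.48 shift [ 177.4 -102.8  211.8] rot [-0.  72.7 -0. ] F [-0.1 -0.   0.6] open 0.178
```

jog_arm --motion '[0,-20,0,0,0,0,0,-60,0,0,0,0,9,-90,11,0,4,0,27,-102.8,33,0,11,0,49,-102.8,58,0,20,0,72,-102.8,85,0,29,0,95,-102.8,113,0,38,0,118,-102.8,141,0,48,0,140,-102.8,167,0,57,0,160,-102.8,191,0,65.5,0,173,-102.8,207,0,71,0,177.4,-102.8,211.8,0,72.7,0,177.4,-102.8,211.8,0,72.7,0,177.4,-102.8,211.8,0,72.7,0,177.4,-102.8,211.8,0,72.7,0]'

```text
time_s: 27.35
position: [0.6171, 0.077, 0.1299]
tcp_rot: [[-0.983, -0.0, 0.182], [-0.182, 0.0, -0.983], [0.0, -1.0, -0.0]]
force: [-0.4, 0.5, 0.6]
opening: 0.176
```

Run:
```python
from h import *
plan(*CR["a"],.048,-79.6)
p,_=bot.capture("side"); draw(p[:,:,::-1].copy(),"side",[],(170,100,370,300),3,f"pics/g8side.png")
```

```text
t 27.35 shift [-0.6 81.9  0.9] rot [0.  0.1 0. ] F [-0.4  0.5  0.6] open 0.176
```

View pics/g8side.png

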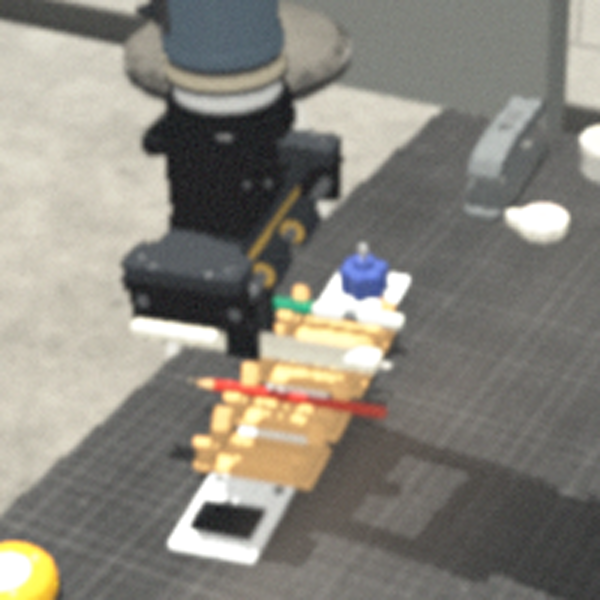

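jog_arm --motion '[-0.6,15,0.5,0,0,0,-0.6,40,0.5,0,0,0,-0.6,58,0.5,0,0,0,-0.6,70,0.5,0,0,0,-0.6,77,0.5,0,0,0,-0.6,80,0.5,0,0,0,-0.6,81.9,0.5,0,0,0,-0.6,82.5,0.5,0,0,0,-0.6,82.5,0.5,0,0,0]'

```text
time_s: 28.52
position: [0.6187, 0.0758, 0.0478]
tcp_rot: [[-0.983, 0.001, 0.181], [-0.181, -0.0, -0.983], [-0.001, -1.0, 0.0]]
force: [0.9, 0.2, -0.5]
opening: 0.181
```

jog_arm --motion '[0,0,0,0,0,0,0,0,0,0,0,0,0,0,0,0,0,0,0,0,0,0,0,0]' --gripper 0.36

```text
time_s: 29.02
position: [0.6185, 0.0758, 0.0475]
tcp_rot: [[-0.983, 0.0, 0.181], [-0.181, -0.0, -0.983], [-0.0, -1.0, 0.0]]
force: [-0.5, 0.1, 0.2]
opening: 0.356
```

jog_arm --motion '[0,-15,0,0,0,0,0,-50,0,0,0,0,0,-90,0,0,0,0,30,-120,0,0,0,0,80,-140,0,0,0,0,130,-150,0,0,0,0,180,-160,0,0,0,0,200,-160,0,0,0,0,200,-160,0,0,0,0,200,-160,0,0,0,0]'

```text
time_s: 30.28
position: [0.4235, 0.0394, 0.2081]
tcp_rot: [[-0.983, 0.003, 0.181], [-0.181, -0.0, -0.984], [-0.003, -1.0, 0.001]]
force: [0.5, -0.6, 0.2]
opening: 0.357
```

Run:
```python
from h import *
print(bot.read_state()["time_s"])
for n,b in(("side",(210,160,340,300)),("top",(180,100,440,270))):
    p,_=bot.capture(n); draw(p[:,:,::-1].copy(),n,[],b,4 if n=="side" else 3,f"pics/g9{n}.png")
```

```text
30.275
```

View pics/g9side.png

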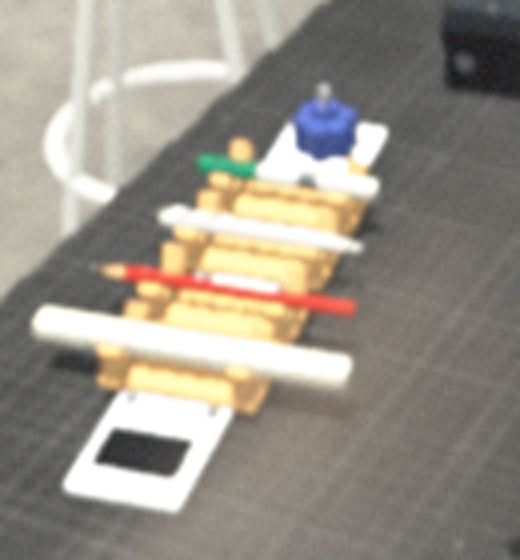

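View pics/g9top.png

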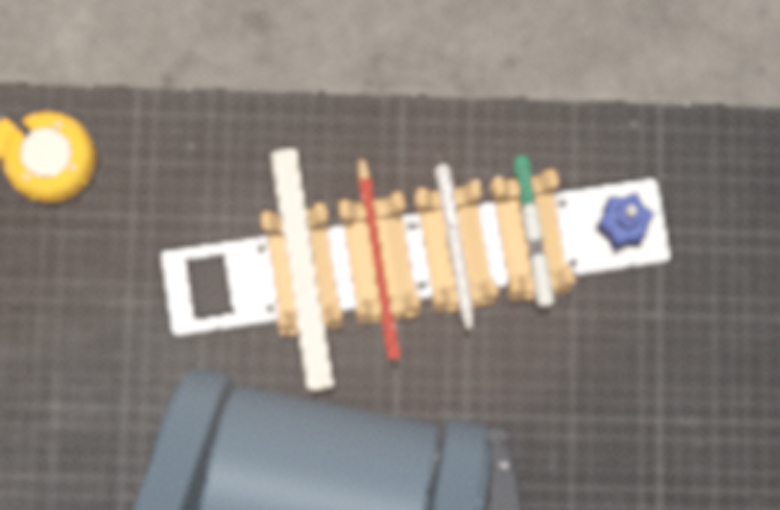

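All four lie in their cradles in both views. I'll check the centring in numbers.

Run:
```python
from h import *
for k,a,b,z in(("a",(285,150),(319,390),.0265),("b",(362,159),(394,360),.0245),("c",(442,164),(470,329),.025),("d",(521,156),(546,306),.0265)):
    for q in(a,b):
        p=ray("top",180+q[0]/3,100+q[1]/3,z);print(k,np.round(1e3*((p[:2]-CR[k])@gx),1),np.round(1e3*((p[:2]-CR[k])@gy),1))
P=cloud("top",cv2.medianBlur(bot.capture("top")[1],3)).reshape(-1,3)
for k,w,l in(("a",.006,.085),("b",.003,.075),("c",.003,.064),("d",.004,.054)):
    x=(P[:,:2]-CR[k])@gx;y=(P[:,:2]-CR[k])@gy
    print(k,[round(float(np.median(P[(abs(x-c)<.012)&(abs(y)<w)&(P[:,2]>.015),2])),4) for c in(-.04,0,.04)])
```

```text
a 84.1 -2.0
a -89.0 0.9
b 69.9 0.2
b -76.1 1.0
c 57.5 -0.3
c -62.8 -0.2
d 54.2 -1.7
d -55.3 -0.6
a [0.0297, 0.0294, 0.0301]
b [0.0276, 0.0282, 0.0282]
c [0.0283, 0.0297, 0.03]
d [0.0312, 0.0315, 0.0314]
```

```bash
python3 -c "
from rig import bot
print(bot.hand_in())"
```

```text
the job is handed in; nothing more can be done
None
```

All four tools are on the rest in order of length, and the job is handed in at about 30 s of the 102 s allowed. From the blue star knob's end (cradle d) outward they are marker in d, pen in c, pencil in b and strip in a.

- **Centring:** the last top view put every tool within about 3 mm of its cradle's centre lengthwise and within about 2 mm of the groove's middle line. For the pen and pencil I allowed for a dark tip or end that the camera barely shows.
- **Seating:** the depth readings show each tool level from end to end. The tops match tools resting on the 20 mm groove floor to within about 2 mm; the marker read 31 mm against 33 mm expected.
- **Forces:** the highest reading I saw was 4 N, as the pencil touched down. The gripper was clear of everything at hand-in.
- **Disagreement:** the side camera read about 2 mm lower than the top camera and put the tools up to about 9 mm sideways of where the top camera did. I trusted the top camera, and the side pictures also show each tool in its notches.

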